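# Hook a dropped washer out from under a low instrument shelf

## Task

A steel washer has rolled under the low shelf on the mat; take the flat hook and slide it in on the mat, to the right of the washer, until you feel its end meet the cable trunking at the back, only gently, since a shove would jolt the running meter on the shelf. Keeping the end lightly against the trunking, sweep the hook to the left until its toe stands behind the washer, then drag the washer out with it, so that it lies flat on the open mat just in front of the shelf, clear of its edge. Leave the hook lying flat on the mat, drawn right out from under the shelf, never touch the washer with the fingers, and disturb nothing else.

Things in the scene. Friction and masses are not known exactly. Their poses are not given: they have to be found in the camera images.
- mat: blue-grey antistatic mat lying on the bench, 500 x 940 mm, fixed. Origin: centre of its underside, 6 mm below its top face; its top stands only 2 to 6 mm above the bench (differs each time, so feel for it). Rigid
- shelf: low grey sheet-steel instrument shelf, fixed and rigid, 320 mm wide (its y), 150 mm deep (its x), 30 mm high. Origin: middle of its open front edge, on the mat's top face; x points level in under the deck, away from the robot, y left, z up. The deck is 4 mm thick and slotted: washer and trunking show from above between its ribs. Clear height under it 26 mm
- shelf_back (a point): middle of the back wall's inner face, shelf x = 146 mm, 13 mm above the mat. The side walls' inner faces are at shelf y = -156 and +156 mm. In front of the back wall a straight length of white cable trunking, 22 mm high, is clamped along the whole width; its flat front face is somewhere from 95 to 122 mm in from the front edge, parallel to it. Where, is not reported: feel for it
- washer_center (a point): centre (2 mm above the mat) of the dropped flat steel washer, 34 mm across, hole 17 mm, 4 mm thick, 25 g. It lies flat on the mat under the deck, its centre 40 to 68 mm in from the front edge (shelf x), always at least 10 mm clear of the trunking, and between y = -70 and +45 mm of the shelf
- hook_grip (a point): middle of the hook's wooden grip, half-way up (16 mm above the hook's underside). The hook is a flat steel strip 12 mm wide, 4 mm thick, lying flat on the mat, with the grip on top: grip 24 mm wide (y), 80 mm long (x from -56 to +24 mm of this point), its top 32 mm above the underside. x points along the strip to its far end. About 140 g
- hook_tip (a point): middle of the hook's far end face, 160 mm ahead of hook_grip along the strip, 2 mm above the underside. Here a toe, 8 mm wide along the strip and as thick as it, turns to the hook's left (+y), its end 32 mm left of this point; on the right the strip's edge is 6 mm from this point
- meter: small grey bench meter, 86 mm wide, 78 mm deep, 66 mm high, standing loose on the left end of the shelf's deck (over shelf y = 60 to 150 mm, x = 42 to 122 mm), knobs to the front. Origin: centre of its underside. Not to be moved
- screwdriver: screwdriver with a black handle lying on the mat along its x, on the side where the hook is not. Origin: underside. Not to be moved
- parts_tray: clear open parts tray, 80 x 60 mm, 28 mm high, at the far right of the mat. Origin: centre of its underside. Not to be moved
- spool: spool with black flanges, 64 mm across, 42 mm high, standing at the far left of the mat. Origin: centre of its underside. Not to be moved

How it is judged:
By the outcome, as a careful person would: the job done as asked, in the order asked, and still so for the second after the job is handed in, with the robot touching nothing.
It also fails if it takes over 64 s, if anything falls off the work surface, if the arm or the gripper's body presses on something with over 40 N, if the wrist force passes 120 N, or if a joint passes its speed limit or range.

## Robot

A 6-joint arm with a two-finger parallel gripper is mounted at the origin on the work surface. World frame = base frame: x ahead of the robot, y to its left, z up, the work surface at z = 0. Lengths are in m, angles in rad, forces in N, time in s.
With the tool pointing down it reaches from about 0.25 to 0.775 m from the base axis. Payload 4 kg.
Tool frame: the origin (TCP) lies on the centre line of the jaws, within the pads' length; the fingertips stand 8 mm ahead of it and the grasp point (between the pads) lies 11 mm behind it; z points along the fingers, y is the direction in which the jaws open and shut (so a half turn about z gives the same grasp; the last joint's range is limited). The gripper opens to 94 mm and grips with 3 to 60 N. Pads are 16 mm wide; open, the fingers measure 119 mm over their backs; the gripper's body (75 mm by 177 mm) begins 78 mm behind the grasp point.
Start: joints at [1.099, 0.087, 1.371, -0, 1.684, -0.103], TCP at [0.198, 0.513, 0.214] pointing down, gripper open.
Joint ranges: [-3.1, 3.1], [-0.76, 2.03], [0.27, 2.55], [-1.08, 4.22], [0.17, 2.65], [-2.57, 2.57]. Speed limits (rad/s): [2.79, 2.79, 3.14, 3.14, 3.14, 3.14].

## Interface

Orientations are given as [roll, pitch, yaw] about the fixed x, y, z axes, in that order (R = Rz(yaw) Ry(pitch) Rx(roll)).
In Python, from bench import * gives the robot as it stands.
- The arm moves only by the tool step_arm, never from a script. Its argument "steps" is a list of rows, each an object of numbers: "jaw": the opening, from 0 (shut) to 1 (fully open); "tx", "ty", "tz": the shift along the tool's x, y, z in m; "ax", "ay", "az": the turn, a rotation vector about the tool's x, y, z in rad. In form: [{"jaw": .., "tx": .., "ty": .., "tz": .., "ax": .., "ay": .., "az": ..}, ...]. A call has 1 to 8 rows; each row is the pose to reach, as a shift and turn from the pose measured when the call began, along the tool's axes at that moment; what a row does not reach only later rows make up. A row lasts 1/10 s, in which the tool goes at most 50 mm and 8.59 degrees, less where a joint would pass 70% of its speed; a pose out of reach is approached as far as the arm can. A call with a gripper value outside its range is refused whole. The fingers move at their own pace and stop on an object; the grip force is fixed at half the most. Time passes only in rows, so rows that repeat a pose let the fingers close. It gives the time, the measured TCP pose, the force and the opening at its end, in the units of the state.
- get_obs(): the state, without advancing time (a new reading comes with each control period).
- snapshot(name): name is "scene" or "side" or "wrist"; returns (picture, depth): 384x512x3 uint8, red, green, blue; 384x512 float32, m along the optical axis (not along the pixel's ray), 0 where there is no reading.
- camera_model(name): a dict with "intrinsics" (3x3 intrinsics, pixels), "origin" and "orientation" of the camera in the world. Camera axes: x right, y down, z forward; pixel columns grow to the right and rows downward; lengths in m; the calibration is good to about 2 mm. A picture is of the moment at which its call begins: read the wrist's pose just before it. camera_model takes no time and is no camera call; for the wrist camera it gives the pose at the moment of the call.
- close_job(): hands the job in, once; it reports no verdict.
Trained networks look in the newest picture that a camera, given by its name, has taken for a name from the list of things; names that differ only in an ending like _2 or _b are one class to them, and where a whole thing is asked for, a point or a joint stands for the part that bears it (a point fixed in the world has none). Each returns a list of dicts, best first, with "confidence" (0 to 1); they miss things now and then, are a little off and sometimes report something else, mostly with a low value. They report only what shows in the picture. A call takes as long as a camera call.
- silhouettes(camera, query): "pixels" (384x512 bool, what is visible of it) and "rect" ([left, top, right, bottom] in pixels, round what is visible of it).
The state is a dict: "time": time; "joint_positions": joint angles; "qvel": joint speeds; "joint_torque": joint torques, N m; "tool_pos": TCP position; "ee_rot": TCP orientation; "wrist_force": force on the tool from outside, world axes, zero at the start; "wrist_torque": the same for the moment, N m; "width": finger opening in m.
Only numpy, scipy, OpenCV 4.12 (cv2) and the standard library are available. Lean on these libraries where they do the work, as an engineer would, in place of code of your own. Each camera call takes 0.05 s, during which the arm holds its last target. There are 200 camera calls.

## Working session

There is one attempt and no reset: what is moved stays moved. The work goes in short steps, Python scripts to look and compute and a tool call to move; the robot and the scene stay as the last step left them, time stands still between calls to the robot, and variables do not carry over. Pictures are saved under pics/ and viewed, about 8 in all and at most 12, crops included, and the job is handed in when it is done.

Besides the shell and the picture viewer there is one more tool, called after "Emit:" as name([rows], argument=value, ...), one row to a line, values as JSON. step_arm: Moves the arm, as the interface text tells. Its arguments: {"type":"object","properties":{"steps":{"type":"array"}},"required":["steps"]}

```bash
mkdir -p pics; ls; python3 - <<'E'
from bench import *
import cv2
o=get_obs();print(o)
for n in ("scene","side"):
    p,d=snapshot(n);c=camera_model(n);print(n,c)
    cv2.imwrite(f"pics/{n}0.png",cv2.resize(p[:,:,::-1],(800,600)))
E
```

```text
pics
{'time': 0.0, 'joint_positions': array([ 1.09891500e+00,  8.79394191e-02,  1.37224450e+00, -3.79037706e-05,
        1.68357664e+00, -1.03107861e-01]), 'qvel': array([ 0.00294387,  0.00101429, -0.00248962,  0.00035049,  0.00127646,
        0.00058511]), 'joint_torque': array([ 2.65589633e-04, -3.40188539e+01, -3.02425790e+01,  7.17653031e-02,
        3.30992206e-02, -1.61484404e-04]), 'tool_pos': array([0.19803956, 0.51254487, 0.21231761]), 'ee_rot': array([-3.13943239e+00, -1.85659511e-04,  2.77281476e+00]), 'wrist_force': array([0.65090551, 1.34789005, 0.07880197]), 'wrist_torque': array([-0.01881962, -0.02628642, -0.02094924]), 'width': 0.09412125915789178}
scene {'intrinsics': array([[495.7967052 ,   0.        , 256.30316849],
       [  0.        , 495.7967052 , 189.70272925],
       [  0.        ,   0.        ,   1.        ]]), 'origin': array([1.1555405 , 0.33535068, 1.09017381]), 'orientation': array([-2.56891257, -0.00563981,  2.12037212])}
side {'intrinsics': array([[449.69349863,   0.        , 253.97223441],
       [  0.        , 449.69349863, 194.37842594],
       [  0.        ,   0.        ,   1.        ]]), 'origin': array([0.49301269, 1.12897438, 0.75551186]), 'orientation': array([-2.11356262, -0.00758735, -3.03818652])}
```

View pics/scene0.png

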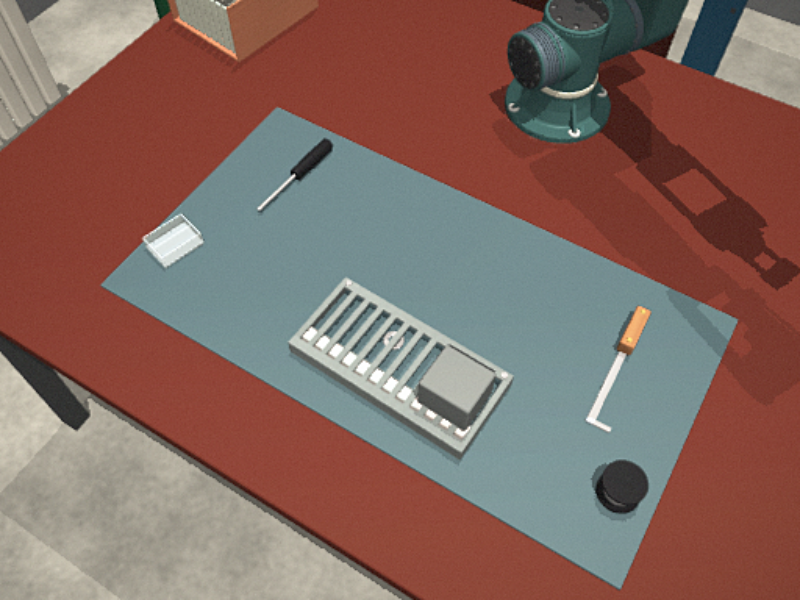

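```bash
cat > h.py <<'E'
from bench import *
import numpy as np, cv2
from scipy.spatial.transform import Rotation as R
def cam(n):
    c=camera_model(n); return c["intrinsics"],np.array(c["origin"]),R.from_euler('xyz',c["orientation"]).as_matrix()
def cloud(n,d,m):
    K,o,Rm=cam(n); v,u=np.nonzero(m&(d>0)); z=d[v,u]
    return (Rm@(np.linalg.inv(K)@np.stack([u*z,v*z,z]))).T+o
def onplane(n,u,v,z):
    K,o,Rm=cam(n); r=Rm@np.linalg.inv(K)@np.array([u,v,1.]); return o+r*(z-o[2])/r[2]
def proj(n,P):
    K,o,Rm=cam(n); q=K@(Rm.T@(np.atleast_2d(P)-o).T); return (q[:2]/q[2]).T
E
python3 - <<'E'
from h import *
for n in ("scene","side"):
    p,d=snapshot(n)
    for q in ("mat","shelf","washer_center","hook_grip","meter","screwdriver","parts_tray","spool"):
        for s in silhouettes(n,q)[:2]:
            P=cloud(n,d,s["pixels"])
            if len(P): print(n,q,round(s["confidence"],2),np.round(s["rect"]),len(P),"med",np.median(P,0).round(3),"lo",np.percentile(P,2,0).round(3),"hi",np.percentile(P,98,0).round(3))
E
```

```text
scene mat 0.95 [ 65.  67. 472. 377.] 50836 med [0.552 0.072 0.004] lo [ 0.312 -0.443 -0.001] hi [0.793 0.458 0.008]
scene mat 0.42 [183. 178. 331. 296.] 4741 med [0.705 0.023 0.032] lo [ 0.594 -0.114  0.005] hi [0.75  0.201 0.038]
scene shelf 0.76 [184. 178. 326. 296.] 5107 med [0.702 0.02  0.032] lo [ 0.592 -0.115  0.003] hi [0.75  0.2   0.038]
scene shelf 0.59 [376. 197. 419. 272.] 523 med [0.463 0.333 0.022] lo [0.39  0.321 0.004] hi [0.595 0.342 0.039]
scene washer_center 0.49 [247. 209. 258. 224.] 76 med [0.635 0.014 0.007] lo [ 0.622 -0.006  0.002] hi [0.653 0.025 0.031]
scene hook_grip 0.7 [376. 198. 417. 276.] 551 med [0.464 0.333 0.013] lo [0.389 0.322 0.004] hi [0.597 0.36  0.038]
scene meter 0.89 [266. 222. 320. 274.] 1742 med [0.694 0.151 0.098] lo [0.642 0.106 0.036] hi [0.722 0.19  0.103]
scene screwdriver 0.82 [189.  86. 214. 115.] 280 med [ 0.397 -0.317  0.025] lo [ 0.345 -0.332  0.003] hi [ 0.442 -0.307  0.032]
scene screwdriver 0.66 [267. 222. 321. 275.] 1642 med [0.694 0.151 0.098] lo [0.646 0.107 0.044] hi [0.723 0.19  0.103]
scene parts_tray 0.87 [ 92. 138. 132. 
[... 326 characters left out ...]
f 0.58 [192. 183. 264. 257.] 2276 med [0.651 0.044 0.033] lo [ 0.595 -0.116  0.003] hi [0.747 0.205 0.037]
side hook_grip 0.56 [240. 284. 334. 300.] 628 med [0.439 0.339 0.026] lo [0.388 0.322 0.006] hi [0.591 0.345 0.038]
side meter 0.73 [199. 199. 241. 242.] 1258 med [0.675 0.183 0.089] lo [0.636 0.108 0.035] hi [0.72  0.192 0.102]
side screwdriver 0.59 [287. 161. 338. 172.] 266 med [ 0.39  -0.314  0.02 ] lo [ 0.34  -0.382  0.002] hi [ 0.505 -0.305  0.031]
side parts_tray 0.66 [238. 140. 264. 158.] 315 med [ 0.671 -0.403  0.022] lo [ 0.628 -0.519  0.   ] hi [ 0.711 -0.378  0.033]
side spool 0.57 [187. 291. 220. 321.] 828 med [0.674 0.425 0.045] lo [0.647 0.387 0.005] hi [0.704 0.445 0.049]
```

The scene picture shows the shelf (x 290–512, y 278–455), the washer between its ribs at about (394,341), and the hook at the right (grip (634,330), corner (592,422)). The screwdriver and tray are on the far left. Next I fit the poses.

```bash
python3 - <<'E'
from h import *
# shelf deck
for n in ("scene","side"):
    p,d=snapshot(n)
    m=np.ones(d.shape,bool); P=cloud(n,d,m)
    D=P[(P[:,0]>.55)&(P[:,0]<.79)&(P[:,1]>-.2)&(P[:,1]<.27)&(P[:,2]>.028)&(P[:,2]<.042)]
    r=cv2.minAreaRect((D[:,:2]*1000).astype(np.float32));print(n,"shelf",r,cv2.boxPoints(r).round(1).tolist(),np.median(D[:,2]))
    G=P[(P[:,0]>.36)&(P[:,0]<.62)&(P[:,1]>.29)&(P[:,1]<.39)&(P[:,2]>.026)&(P[:,2]<.05)]
    r=cv2.minAreaRect((G[:,:2]*1000).astype(np.float32));print(n,"grip",r,cv2.boxPoints(r).round(1).tolist(),np.median(G[:,2]))
    M=P[(P[:,2]>.09)&(P[:,2]<.11)&(P[:,0]>.55)&(P[:,1]>.05)&(P[:,1]<.25)&(P[:,0]<.78)]
    r=cv2.minAreaRect((M[:,:2]*1000).astype(np.float32));print(n,"meter",r,np.median(M[:,2]))
    mt=P[(P[:,0]>.4)&(P[:,0]<.55)&(P[:,1]>-.15)&(P[:,1]<.2)]; print("mat z",np.median(mt[:,2]))
for (u,v) in((592,422),(586,419),(610,430),(608,433),(625,352)): print(onplane("scene",u*.64,v*.64,.009).round(4))
print("washer",onplane("scene",394*.64,341*.64,.007).round(4))
E
```

```text
scene shelf ((668.8840942382812, 41.436553955078125), (321.9541931152344, 153.63998413085938), 86.739501953125) [[583.0, -114.9000015258789], [736.4000244140625, -123.5999984741211], [754.7000122070312, 197.8000030517578], [601.2999877929688, 206.5]] 0.03340529682854387
scene grip ((424.1753234863281, 331.00286865234375), (82.44905090332031, 23.413616180419922), 1.029225468635559) [[382.70001220703125, 342.0], [383.20001220703125, 318.6000061035156], [465.6000061035156, 320.0], [465.20001220703125, 343.3999938964844]] 0.03505837355592556
scene meter ((680.8223876953125, 146.7708282470703), (86.52951049804688, 82.83100891113281), 86.8810043334961) 0.09921303017279387
mat z 0.003512459187960504
side shelf ((670.2311401367188, 40.837852478027344), (326.9638671875, 151.65725708007812), 87.04183959960938) [[586.0999755859375, -118.5], [737.5, -126.30000305175781], [754.4000244140625, 200.1999969482422], [602.9000244140625, 208.0]] 0.03391038609260161
side grip ((423.0472717285156, 332.01007080078125), (78.80146026611328, 26.64249038696289), 1.3516639471054077) [[383.29998779296875, 344.3999938964844], [384.0, 317.79998779296875], [462.79998779296875, 319.6000061035156], [462.1000061035156, 346.29998779296875]] 0.035409062215632225
side meter ((680.0391845703125, 148.05709838867188), (89.74811553955078, 81.00275421142578), 87.25459289550781) 0.09991381764250995
mat z 0.004242375262294318
[0.5982 0.3393 0.009 ]
[0.5985 0.3296 0.009 ]
[0.596  0.3676 0.009 ]
[0.602  0.3669 0.009 ]
[0.46   0.3351 0.009 ]
washer [0.6348 0.0114 0.007 ]
```

Emit:
step_arm([
  {"jaw": 1, "tx": -0.04, "ty": -0.01, "tz": 0, "az": -0.06},
  {"jaw": 1, "tx": -0.08, "ty": -0.022, "tz": 0, "az": -0.12},
  {"jaw": 1, "tx": -0.12, "ty": -0.034, "tz": 0.002, "az": -0.18},
  {"jaw": 1, "tx": -0.165, "ty": -0.046, "tz": 0.004, "az": -0.24},
  {"jaw": 1, "tx": -0.21, "ty": -0.058, "tz": 0.006, "az": -0.3},
  {"jaw": 1, "tx": -0.25, "ty": -0.07, "tz": 0.008, "az": -0.36},
  {"jaw": 1, "tx": -0.291, "ty": -0.081, "tz": 0.01, "az": -0.39},
  {"jaw": 1, "tx": -0.291, "ty": -0.081, "tz": 0.01, "az": -0.39},
])

```text
invalid input
```

```bash
cat >> h.py <<'E'
def delta(p,yaw):
    o=get_obs(); T=R.from_euler('xyz',o["ee_rot"]); t=R.from_euler('xyz',[np.pi,0,yaw])
    return (T.inv().apply(np.array(p)-o["tool_pos"])).round(4),(T.inv()*t).as_rotvec().round(4)
def st():
    o=get_obs(); print("t",round(o["time"],2),"pos",o["tool_pos"].round(4),"rot",o["ee_rot"].round(4),"F",o["wrist_force"].round(2),"T",o["wrist_torque"].round(2),"w",round(o["width"],4),"q",o["joint_positions"].round(2))
E
python3 - <<'E'
from h import *
st()
p,d=snapshot("wrist"); c=camera_model("wrist"); print(c)
cv2.imwrite("pics/w1.png",p[:,:,::-1])
P=cloud("wrist",d,np.ones(d.shape,bool))
near=P[(abs(P[:,0]-.5)<.15)&(abs(P[:,1]-.33)<.07)]
G=near[(near[:,2]>.026)&(near[:,2]<.045)]
if len(G):
    r=cv2.minAreaRect((G[:,:2]*1000).astype(np.float32));print("grip",r,np.median(G[:,2]))
print("mat",np.median(near[near[:,2]<.015,2]))
E
```

```text
t 1.1 pos [0.1983 0.513  0.2135] rot [3.1415 0.     2.7728] F [ 0.19  0.34 -0.08] T [-0.09 -0.01 -0.  ] w 0.094 q [ 1.1   0.09  1.37 -0.    1.68 -0.1 ]
{'intrinsics': array([[269.37347867,   0.        , 260.31907859],
       [  0.        , 269.37347867, 194.18332021],
       [  0.        ,   0.        ,   1.        ]]), 'origin': array([0.12440675, 0.54188827, 0.38441376]), 'orientation': array([2.86487995e+00, 1.64675615e-03, 1.20194056e+00])}
grip ((423.2928771972656, 331.390380859375), (80.04704284667969, 24.975032806396484), 0.614056408405304) 0.036154365698713054
mat 0.0046006248244854775
```

View pics/w1.png

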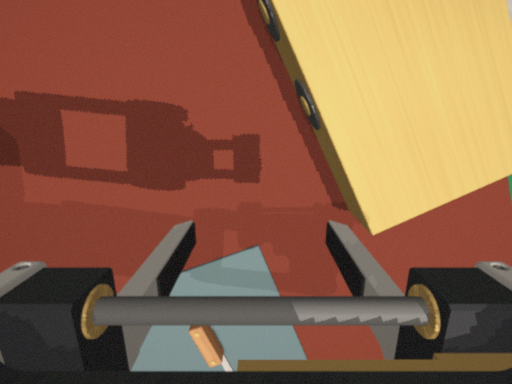

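Emit:
step_arm([
  {"jaw": 1, "tx": -0.036, "ty": -0.01, "tz": 0, "ax": 0, "ay": 0, "az": 0.14},
  {"jaw": 1, "tx": -0.072, "ty": -0.02, "tz": 0, "ax": 0, "ay": 0, "az": 0.28},
  {"jaw": 1, "tx": -0.108, "ty": -0.03, "tz": 0, "ax": 0, "ay": 0, "az": 0.42},
  {"jaw": 1, "tx": -0.145, "ty": -0.04, "tz": 0, "ax": 0, "ay": 0, "az": 0.56},
  {"jaw": 1, "tx": -0.18, "ty": -0.05, "tz": 0, "ax": 0, "ay": 0, "az": 0.7},
  {"jaw": 1, "tx": -0.218, "ty": -0.06, "tz": 0, "ax": 0, "ay": 0, "az": 0.84},
  {"jaw": 1, "tx": -0.254, "ty": -0.07, "tz": 0, "ax": 0, "ay": 0, "az": 0.98},
  {"jaw": 1, "tx": -0.29, "ty": -0.081, "tz": 0, "ax": 0, "ay": 0, "az": 1.12},
])

```text
time: 1.95
tool_pos: [0.4408, 0.3319, 0.2136]
ee_rot: [3.141, -0.0, 1.647]
wrist_force: [0.2, 0.3, -0.0]
width: 0.0943
```

```bash
python3 - <<'E'
from h import *
st(); print(delta([.44,.332,.2],.02))
E
```

```text
t 1.95 pos [0.4408 0.3319 0.2136] rot [ 3.1413e+00 -3.0000e-04  1.6470e+00] F [ 0.18  0.34 -0.04] T [-0.04  0.05 -0.02] w 0.0943 q [0.54 0.09 1.37 0.   1.68 0.47]
(array([ 0.0002, -0.0007,  0.0136]), array([-0.000e+00, -5.000e-04,  1.627e+00]))
```

Emit:
step_arm([
  {"jaw": 1, "tx": 0, "ty": 0, "tz": 0, "ax": 0, "ay": 0, "az": 0.14},
  {"jaw": 1, "tx": 0, "ty": 0, "tz": 0, "ax": 0, "ay": 0, "az": 0.28},
  {"jaw": 1, "tx": 0, "ty": 0, "tz": 0, "ax": 0, "ay": 0, "az": 0.42},
  {"jaw": 1, "tx": 0, "ty": 0, "tz": 0, "ax": 0, "ay": 0, "az": 0.56},
  {"jaw": 1, "tx": 0, "ty": 0, "tz": 0, "ax": 0, "ay": 0, "az": 0.7},
  {"jaw": 1, "tx": 0, "ty": 0, "tz": 0, "ax": 0, "ay": 0, "az": 0.84},
  {"jaw": 1, "tx": 0, "ty": 0, "tz": 0, "ax": 0, "ay": 0, "az": 0.98},
  {"jaw": 1, "tx": 0, "ty": 0, "tz": 0, "ax": 0, "ay": 0, "az": 1.12},
])

```text
time: 2.75
tool_pos: [0.4407, 0.3319, 0.2136]
ee_rot: [-3.141, -0.0, 0.521]
wrist_force: [-0.6, -0.5, -0.7]
width: 0.0939
```

Emit:
step_arm([
  {"jaw": 1, "tx": 0, "ty": 0, "tz": 0, "ax": 0, "ay": 0, "az": 0.13},
  {"jaw": 1, "tx": 0, "ty": 0, "tz": 0, "ax": 0, "ay": 0, "az": 0.26},
  {"jaw": 1, "tx": 0, "ty": 0, "tz": 0, "ax": 0, "ay": 0, "az": 0.39},
  {"jaw": 1, "tx": 0, "ty": 0, "tz": 0, "ax": 0, "ay": 0, "az": 0.507},
  {"jaw": 1, "tx": 0, "ty": 0, "tz": 0, "ax": 0, "ay": 0, "az": 0.507},
])

```text
time: 3.25
tool_pos: [0.4407, 0.3319, 0.2136]
ee_rot: [-3.141, -0.0, 0.014]
wrist_force: [-0.0, 0.4, 0.9]
width: 0.094
```

```bash
python3 - <<'E'
from h import *
st()
p,d=snapshot("wrist")
cv2.imwrite("pics/w2.png",p[:,:,::-1])
P=cloud("wrist",d,np.ones(d.shape,bool))
near=P[(abs(P[:,0]-.5)<.15)&(abs(P[:,1]-.33)<.07)]
G=near[(near[:,2]>.026)&(near[:,2]<.045)]
r=cv2.minAreaRect((G[:,:2]*1000).astype(np.float32));print("grip",r,np.median(G[:,2]))
print("mat",np.median(near[near[:,2]<.015,2]))
for q in("hook_tip","hook_grip"):
  for s in silhouettes("wrist",q)[:2]: 
    Q=cloud("wrist",d,s["pixels"]);print(q,s["confidence"],s["rect"],Q.min(0).round(4),Q.max(0).round(4))
E
```

```text
t 3.25 pos [0.4407 0.3319 0.2136] rot [-3.1412e+00 -3.0000e-04  1.4500e-02] F [-0.04  0.44  0.93] T [0.02 0.16 0.01] w 0.094 q [0.54 0.09 1.37 0.   1.68 2.1 ]
grip ((423.5866394042969, 330.06036376953125), (79.57127380371094, 23.823213577270508), 1.5385544300079346) 0.036118141066230736
mat 0.004321085999232477
hook_tip 0.63 [235.3, 51.8, 272.1, 222.8] [0.3842 0.3151 0.0022] [0.6005 0.3665 0.0394]
hook_grip 0.96 [235.1, 54.7, 270.9, 218.2] [0.3705 0.3172 0.0017] [0.5983 0.3661 0.0394]
```

View pics/w2.png

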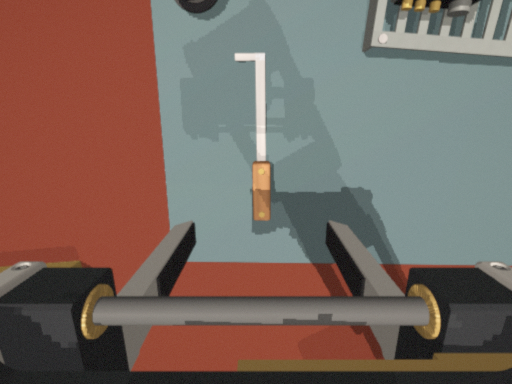

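The wrist view shows the hook at 235–272 × 52–220, with its toe to the left at (236–265, 56) and the grip around (261,190). All clear around it, so I descend.

Emit:
step_arm([
  {"jaw": 0.7, "tx": -0.001, "ty": 0.001, "tz": 0.04, "ax": 0, "ay": 0, "az": -0.008},
  {"jaw": 0.7, "tx": -0.001, "ty": 0.001, "tz": 0.08, "ax": 0, "ay": 0, "az": -0.008},
  {"jaw": 0.7, "tx": -0.001, "ty": 0.001, "tz": 0.12, "ax": 0, "ay": 0, "az": -0.008},
  {"jaw": 0.7, "tx": -0.001, "ty": 0.001, "tz": 0.15, "ax": 0, "ay": 0, "az": -0.008},
  {"jaw": 0.7, "tx": -0.001, "ty": 0.001, "tz": 0.175, "ax": 0, "ay": 0, "az": -0.008},
  {"jaw": 0.7, "tx": -0.001, "ty": 0.001, "tz": 0.187, "ax": 0, "ay": 0, "az": -0.008},
  {"jaw": 0.7, "tx": -0.001, "ty": 0.001, "tz": 0.194, "ax": 0, "ay": 0, "az": -0.008},
  {"jaw": 0.7, "tx": -0.001, "ty": 0.001, "tz": 0.197, "ax": 0, "ay": 0, "az": -0.008},
])

```text
time: 4.2
tool_pos: [0.4402, 0.3312, 0.0168]
ee_rot: [-3.141, -0.001, 0.025]
wrist_force: [1.0, 0.3, 0.3]
width: 0.066
```

Emit:
step_arm([
  {"jaw": 0.25, "tx": 0, "ty": 0, "tz": 0, "ax": 0, "ay": 0, "az": 0},
  {"jaw": 0.15, "tx": 0, "ty": 0, "tz": 0, "ax": 0, "ay": 0, "az": 0},
  {"jaw": 0.15, "tx": 0, "ty": 0, "tz": 0, "ax": 0, "ay": 0, "az": 0},
  {"jaw": 0.1, "tx": 0, "ty": 0, "tz": 0, "ax": 0, "ay": 0, "az": 0},
  {"jaw": 0.1, "tx": 0, "ty": 0, "tz": 0, "ax": 0, "ay": 0, "az": 0},
  {"jaw": 0.1, "tx": 0, "ty": 0, "tz": 0, "ax": 0, "ay": 0, "az": 0},
])

```text
time: 4.8
tool_pos: [0.4403, 0.3312, 0.0171]
ee_rot: [-3.141, -0.001, 0.025]
wrist_force: [-0.3, 0.5, 0.9]
width: 0.0236
```

```bash
python3 - <<'E'
from h import *
st()
E
```

```text
t 4.8 pos [0.4403 0.3312 0.0171] rot [-3.1408e+00 -1.2000e-03  2.4800e-02] F [-0.25  0.48  0.94] T [-0.01  0.28 -0.  ] w 0.0236 q [0.54 0.21 1.63 0.   1.3  2.09]
```

Emit:
step_arm([
  {"jaw": 0.1, "tx": 0, "ty": 0, "tz": -0.01, "ax": 0, "ay": 0, "az": 0},
  {"jaw": 0.1, "tx": -0.01, "ty": 0, "tz": -0.025, "ax": 0, "ay": 0, "az": 0},
  {"jaw": 0.1, "tx": -0.03, "ty": 0.01, "tz": -0.04, "ax": 0, "ay": 0, "az": 0},
  {"jaw": 0.1, "tx": -0.046, "ty": 0.03, "tz": -0.04, "ax": 0, "ay": 0, "az": 0.02},
  {"jaw": 0.1, "tx": -0.046, "ty": 0.06, "tz": -0.04, "ax": 0, "ay": 0, "az": 0.04},
  {"jaw": 0.1, "tx": -0.046, "ty": 0.1, "tz": -0.04, "ax": 0, "ay": 0, "az": 0.06},
  {"jaw": 0.1, "tx": -0.046, "ty": 0.14, "tz": -0.04, "ax": 0, "ay": 0, "az": 0.079},
  {"jaw": 0.1, "tx": -0.046, "ty": 0.18, "tz": -0.04, "ax": 0, "ay": 0, "az": 0.079},
])

```text
time: 5.6
tool_pos: [0.3984, 0.1488, 0.0574]
ee_rot: [-3.141, -0.002, -0.054]
wrist_force: [1.3, -0.5, -1.3]
width: 0.0238
```

Emit:
step_arm([
  {"jaw": 0.1, "tx": 0, "ty": 0.04, "tz": 0, "ax": 0, "ay": 0, "az": 0},
  {"jaw": 0.1, "tx": 0, "ty": 0.08, "tz": 0, "ax": 0, "ay": 0, "az": 0},
  {"jaw": 0.1, "tx": 0.005, "ty": 0.12, "tz": 0, "ax": 0, "ay": 0, "az": 0},
  {"jaw": 0.1, "tx": 0.01, "ty": 0.15, "tz": 0, "ax": 0, "ay": 0, "az": 0},
  {"jaw": 0.1, "tx": 0.013, "ty": 0.175, "tz": 0, "ax": 0, "ay": 0, "az": 0},
  {"jaw": 0.1, "tx": 0.013, "ty": 0.186, "tz": 0, "ax": 0, "ay": 0, "az": 0},
  {"jaw": 0.1, "tx": 0.013, "ty": 0.186, "tz": 0, "ax": 0, "ay": 0, "az": 0},
])

```text
time: 6.3
tool_pos: [0.4013, -0.0383, 0.0575]
ee_rot: [-3.14, -0.002, -0.056]
wrist_force: [-0.3, 0.3, -1.1]
width: 0.0238
```

```bash
python3 - <<'E'
from h import *
st(); print(delta([.4036,-.0366,.04],-.054))
p,d=snapshot("wrist")
cv2.imwrite("pics/w3.png",cv2.resize(p[:,:,::-1],(800,600)))
for s in silhouettes("wrist","washer_center")[:2]:
    Q=cloud("wrist",d,s["pixels"]);print(s["confidence"],s["rect"],np.median(Q,0))
    l,t,r,b=s["rect"]; print(onplane("wrist",(l+r)/2,(t+b)/2,.008))
P=cloud("wrist",d,np.ones(d.shape,bool))
D=P[(P[:,0]>.55)&(P[:,0]<.79)&(P[:,1]>-.2)&(P[:,1]<.27)&(P[:,2]>.029)&(P[:,2]<.039)]
for y0 in np.arange(-.1,.2,.05):
    q=D[abs(D[:,1]-y0)<.01]; print(y0.round(2),len(q),np.percentile(q[:,0],[0,1,3]) if len(q) else 0)
E
```

```text
t 6.3 pos [ 0.4013 -0.0383  0.0575] rot [-3.1405e+00 -1.8000e-03 -5.6100e-02] F [-0.29  0.29 -1.12] T [ 0.02  0.17 -0.02] w 0.0238 q [-0.24 -0.16  1.93  0.    1.37  1.39]
(array([ 0.0021, -0.0018,  0.0175]), array([-0.0011, -0.0019, -0.0021]))
-0.1 0 0
-0.05 0 0
0.0 0 0
0.05 0 0
0.1 0 0
0.15 0 0
0.2 0 0
```

View pics/w3.png

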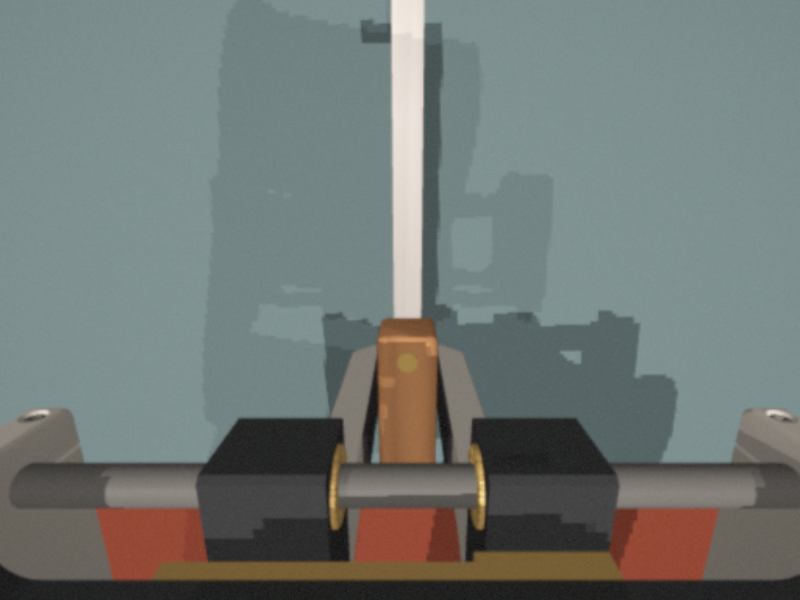

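The hook is held straight along the tool (strip at column ~407 throughout), but the shelf is out of view. I rise briefly to look at the washer.

Emit:
step_arm([
  {"jaw": 0.1, "tx": 0, "ty": -0.005, "tz": -0.04, "ax": 0, "ay": 0, "az": 0},
  {"jaw": 0.1, "tx": 0, "ty": -0.01, "tz": -0.08, "ax": 0, "ay": 0, "az": 0},
  {"jaw": 0.1, "tx": 0.01, "ty": -0.01, "tz": -0.12, "ax": 0, "ay": 0, "az": 0},
  {"jaw": 0.1, "tx": 0.04, "ty": -0.01, "tz": -0.16, "ax": 0, "ay": 0, "az": 0},
  {"jaw": 0.1, "tx": 0.07, "ty": -0.01, "tz": -0.19, "ax": 0, "ay": 0, "az": 0},
  {"jaw": 0.1, "tx": 0.08, "ty": -0.01, "tz": -0.19, "ax": 0, "ay": 0, "az": 0},
  {"jaw": 0.1, "tx": 0.08, "ty": -0.01, "tz": -0.19, "ax": 0, "ay": 0, "az": 0},
])

```text
time: 7.1
tool_pos: [0.4817, -0.0303, 0.2464]
ee_rot: [-3.139, 0.0, -0.051]
wrist_force: [-0.3, 0.3, -1.9]
width: 0.0235
```

```bash
python3 - <<'E'
from h import *
st()
p,d=snapshot("wrist")
cv2.imwrite("pics/w4.png",cv2.resize(p[:,:,::-1],(800,600)))
for s in silhouettes("wrist","washer_center")[:2]:
    Q=cloud("wrist",d,s["pixels"]);print(s["confidence"],s["rect"],np.median(Q,0))
    l,t,r,b=s["rect"]; print(onplane("wrist",(l+r)/2,(t+b)/2,.008))
P=cloud("wrist",d,np.ones(d.shape,bool))
D=P[(P[:,0]>.55)&(P[:,0]<.79)&(P[:,1]>-.2)&(P[:,1]<.27)&(P[:,2]>.029)&(P[:,2]<.039)]
print(len(D),D.min(0),D.max(0))
for y0 in np.arange(-.1,.2,.05):
    q=D[abs(D[:,1]-y0)<.01]; print(y0.round(2),len(q),np.percentile(q[:,0],[0,1,3]) if len(q) else 0)
E
```

```text
t 7.1 pos [ 0.4817 -0.0303  0.2464] rot [-3.1393e+00  3.0000e-04 -5.1300e-02] F [-0.34  0.28 -1.91] T [0.04 0.21 0.04] w 0.0235 q [-0.18 -0.07  1.46  0.    1.75  1.44]
0.45 [223.6, 52.8, 236.2, 79.3] [0.62290799 0.00591079 0.00592086]
[0.62928226 0.00398713 0.008     ]
9023 [ 0.58359518 -0.12146291  0.02900278] [0.70480469 0.20426514 0.03899672]
-0.1 487 [0.58388391 0.58422305 0.58499713]
-0.05 303 [0.58644326 0.58657094 0.58781633]
0.0 532 [0.58912999 0.589489   0.5904624 ]
0.05 600 [0.59169906 0.59208117 0.59314736]
0.1 768 [0.5943646  0.59485369 0.5961848 ]
0.15 353 [0.59711729 0.59737703 0.59781958]
0.2 318 [0.5997982  0.60046963 0.60120703]
```

View pics/w4.png

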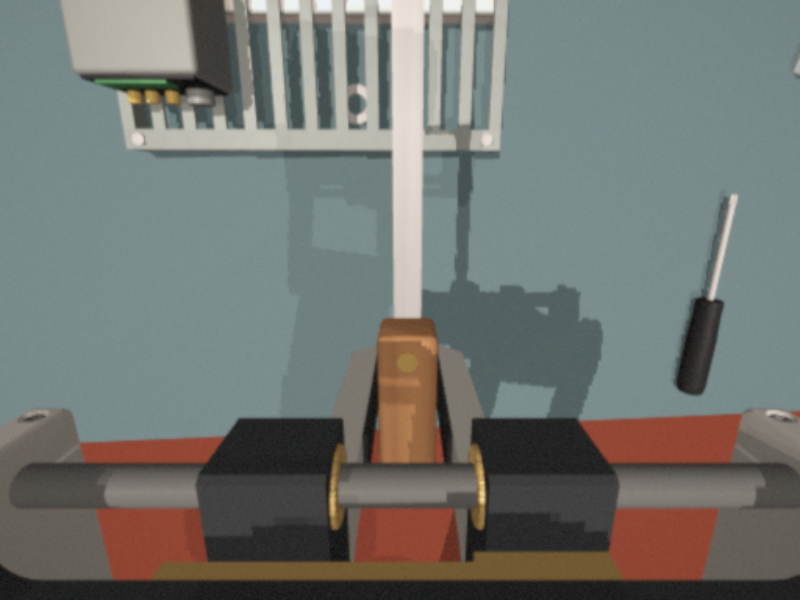

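The washer shows in the slot at about (357,103), but ribs hide parts of it. One enlarged composite will settle its centre.

```bash
python3 - <<'E'
from h import *
out=[]
for n,(u,v) in (("wrist",(230,66)),("scene",(252,218))):
    p,d=snapshot(n); k=22; c=p[v-k:v+k,u-k:u+k].copy()
    c=cv2.resize(c,None,fx=9,fy=9,interpolation=cv2.INTER_CUBIC)
    for w,col in (((.630,.004),(255,0,0)),((.6348,.0114),(0,255,0)),((.632,.008),(255,255,0))):
        a=np.linspace(0,6.28,60); q=proj(n,np.stack([w[0]+.017*np.cos(a),w[1]+.017*np.sin(a),0*a+.008],1))
        cv2.polylines(c,[np.int32((q-[u-k,v-k]+.5)*9)],True,col,1)
        q=proj(n,np.stack([w[0]+.0085*np.cos(a),w[1]+.0085*np.sin(a),0*a+.008],1))
        cv2.polylines(c,[np.int32((q-[u-k,v-k]+.5)*9)],True,col,1)
    out.append(c)
cv2.imwrite("pics/c5.png",np.hstack(out)[:,:,::-1])
E
```

```text
(no output)
```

View pics/c5.png

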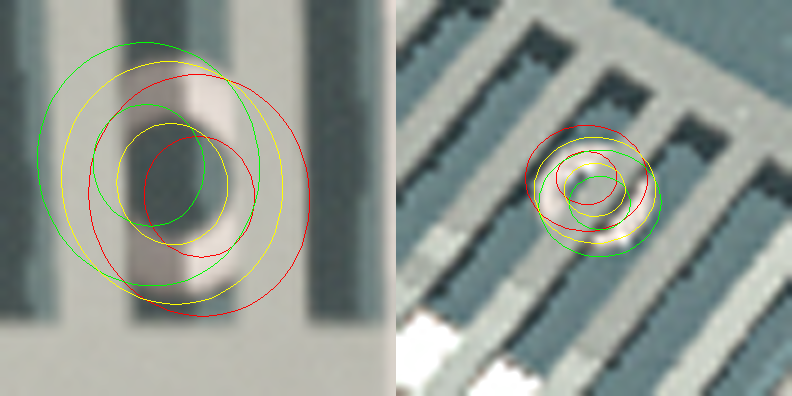

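The washer's centre lies between the candidates, at about world (0.6325, 0.0075), which is shelf (42, −35) mm. I back off and lower the hook in front of the shelf with its tip at shelf y ≈ −95.

Emit:
step_arm([
  {"jaw": 0.1, "tx": -0.035, "ty": 0.007, "tz": 0.01, "ax": 0, "ay": 0, "az": 0.002},
  {"jaw": 0.1, "tx": -0.069, "ty": 0.014, "tz": 0.04, "ax": 0, "ay": 0, "az": 0.002},
  {"jaw": 0.1, "tx": -0.069, "ty": 0.014, "tz": 0.08, "ax": 0, "ay": 0, "az": 0.002},
  {"jaw": 0.1, "tx": -0.069, "ty": 0.014, "tz": 0.12, "ax": 0, "ay": 0, "az": 0.002},
  {"jaw": 0.1, "tx": -0.069, "ty": 0.014, "tz": 0.16, "ax": 0, "ay": 0, "az": 0.002},
  {"jaw": 0.1, "tx": -0.069, "ty": 0.014, "tz": 0.195, "ax": 0, "ay": 0, "az": 0.002},
  {"jaw": 0.1, "tx": -0.069, "ty": 0.014, "tz": 0.215, "ax": 0, "ay": 0, "az": 0.002},
  {"jaw": 0.1, "tx": -0.069, "ty": 0.014, "tz": 0.22, "ax": 0, "ay": 0, "az": 0.002},
])

```text
time: 8.1
tool_pos: [0.405, -0.0397, 0.0216]
ee_rot: [-3.138, 0.011, -0.055]
wrist_force: [-0.3, 0.3, -1.0]
width: 0.0238
```

```bash
python3 - <<'E'
from h import *
st(); print(delta([.4122,-.0406,.0172],-.053))
E
```

```text
t 8.1 pos [ 0.405  -0.0397  0.0216] rot [-3.1376  0.0113 -0.0552] F [-0.32  0.33 -0.99] T [-0.01  0.21  0.03] w 0.0238 q [-0.24 -0.1   1.95  0.    1.3   1.39]
(array([0.0073, 0.0006, 0.0043]), array([-0.004 ,  0.0113, -0.0023]))
```

Emit:
step_arm([
  {"jaw": 0.1, "tx": 0.007, "ty": 0.001, "tz": 0.001, "ax": -0.004, "ay": 0.0113, "az": -0.002},
  {"jaw": 0.1, "tx": 0.007, "ty": 0.001, "tz": 0.002, "ax": -0.004, "ay": 0.0113, "az": -0.002},
  {"jaw": 0.1, "tx": 0.007, "ty": 0.001, "tz": 0.003, "ax": -0.004, "ay": 0.0113, "az": -0.002},
  {"jaw": 0.1, "tx": 0.007, "ty": 0.001, "tz": 0.003, "ax": -0.004, "ay": 0.0113, "az": -0.002},
])

```text
time: 8.5
tool_pos: [0.4127, -0.0412, 0.0195]
ee_rot: [3.141, -0.002, -0.053]
wrist_force: [-0.2, -0.5, -2.0]
width: 0.0236
```

```bash
python3 - <<'E'
from h import *
st(); print(delta([.4122,-.0406,.0172],-.053))
E
```

```text
t 8.5 pos [ 0.4127 -0.0412  0.0195] rot [ 3.1412e+00 -2.1000e-03 -5.3200e-02] F [-0.18 -0.49 -1.95] T [-0.01  0.16 -0.04] w 0.0236 q [-0.24 -0.09  1.95 -0.    1.28  1.39]
(array([-0.0005, -0.0006,  0.0023]), array([ 0.0004, -0.0021, -0.0002]))
```

Emit:
step_arm([
  {"jaw": 0.1, "tx": 0, "ty": 0, "tz": 0.0012, "ax": 0, "ay": -0.002, "az": 0},
  {"jaw": 0.1, "tx": 0, "ty": 0, "tz": 0.0018, "ax": 0, "ay": -0.002, "az": 0},
  {"jaw": 0.1, "tx": 0, "ty": 0, "tz": 0.0018, "ax": 0, "ay": -0.002, "az": 0},
])

```text
time: 8.8
tool_pos: [0.4128, -0.0412, 0.0179]
ee_rot: [3.141, -0.0, -0.053]
wrist_force: [-0.1, 0.4, -2.1]
width: 0.024
```

```bash
python3 - <<'E'
from h import *
st()
E
```

```text
t 8.8 pos [ 0.4128 -0.0412  0.0179] rot [ 3.1411e+00 -4.0000e-04 -5.3200e-02] F [-0.09  0.35 -2.14] T [-0.06  0.16  0.01] w 0.024 q [-0.24 -0.09  1.95 -0.    1.28  1.39]
```

Emit:
step_arm([
  {"jaw": 0.1, "tx": 0, "ty": 0, "tz": 0.0005, "ax": 0, "ay": 0, "az": 0},
  {"jaw": 0.1, "tx": 0, "ty": 0, "tz": 0.0005, "ax": 0, "ay": 0, "az": 0},
])

```text
time: 9.0
tool_pos: [0.4128, -0.0412, 0.0173]
ee_rot: [3.141, -0.0, -0.053]
wrist_force: [-0.7, -0.6, -1.8]
width: 0.0237
```

```bash
python3 - <<'E'
from h import *
st()
E
```

```text
t 9.0 pos [ 0.4128 -0.0412  0.0173] rot [ 3.1412e+00 -2.0000e-04 -5.3200e-02] F [-0.73 -0.59 -1.77] T [0.   0.26 0.02] w 0.0237 q [-0.24 -0.09  1.95 -0.    1.28  1.39]
```

Emit:
step_arm([
  {"jaw": 0.1, "tx": 0.004, "ty": 0, "tz": 0.0004, "ax": 0, "ay": 0, "az": 0},
  {"jaw": 0.1, "tx": 0.016, "ty": 0, "tz": 0.0004, "ax": 0, "ay": 0, "az": 0},
  {"jaw": 0.1, "tx": 0.03, "ty": 0, "tz": 0.0004, "ax": 0, "ay": 0, "az": 0},
  {"jaw": 0.1, "tx": 0.045, "ty": 0, "tz": 0.0004, "ax": 0, "ay": 0, "az": 0},
  {"jaw": 0.1, "tx": 0.06, "ty": 0, "tz": 0.0004, "ax": 0, "ay": 0, "az": 0},
  {"jaw": 0.1, "tx": 0.075, "ty": 0, "tz": 0.0004, "ax": 0, "ay": 0, "az": 0},
  {"jaw": 0.1, "tx": 0.088, "ty": 0, "tz": 0.0004, "ax": 0, "ay": 0, "az": 0},
  {"jaw": 0.1, "tx": 0.094, "ty": 0, "tz": 0.0004, "ax": 0, "ay": 0, "az": 0},
])

```text
time: 9.8
tool_pos: [0.5079, -0.0463, 0.017]
ee_rot: [3.141, -0.0, -0.053]
wrist_force: [-4.2, 0.5, 5.2]
width: 0.0238
```

```bash
cat >> h.py <<'E'
def sh():
    st(); o=get_obs(); y=o["ee_rot"][2]; tip=o["tool_pos"][:2]+.16*np.array([np.cos(y),np.sin(y)])-[.592,.045]; a=-.053
    print("tip shelf mm",(1000*np.array([tip@[np.cos(a),np.sin(a)],tip@[-np.sin(a),np.cos(a)]])).round(1))
E
python3 -c "
from h import *
sh()"
```

```text
t 9.8 pos [ 0.5079 -0.0463  0.017 ] rot [ 3.1411e+00 -3.0000e-04 -5.3000e-02] F [-4.18  0.48  5.17] T [0.08 0.97 0.01] w 0.0238 q [-0.2   0.13  1.73 -0.    1.28  1.42]
tip shelf mm [ 80.9 -95.7]
```

Emit:
step_arm([
  {"jaw": 0.1, "tx": 0.001, "ty": 0, "tz": -0.0004, "ax": 0, "ay": 0, "az": 0},
  {"jaw": 0.1, "tx": 0.003, "ty": 0, "tz": -0.0004, "ax": 0, "ay": 0, "az": 0},
  {"jaw": 0.1, "tx": 0.005, "ty": 0, "tz": -0.0004, "ax": 0, "ay": 0, "az": 0},
])

```text
time: 10.1
tool_pos: [0.5127, -0.0466, 0.0172]
ee_rot: [3.141, -0.0, -0.053]
wrist_force: [-0.0, -0.5, -0.7]
width: 0.0236
```

```bash
python3 -c "
from h import *
sh()"
```

```text
t 10.1 pos [ 0.5127 -0.0466  0.0172] rot [ 3.1412e+00 -1.0000e-04 -5.3100e-02] F [-0.02 -0.48 -0.68] T [-0.05  0.2  -0.04] w 0.0236 q [-0.2   0.14  1.72 -0.    1.28  1.42]
tip shelf mm [ 85.7 -95.6]
```

```bash
python3 - <<'E'
from h import *
for n in("scene",):
    p,d=snapshot(n); P=cloud(n,d,np.ones(d.shape,bool)); g=p.reshape(-1,3)[(d>0).ravel()]
    a=-.053; q=P[:,:2]-[.592,.045]; X=q@[np.cos(a),np.sin(a)]; Y=q@[-np.sin(a),np.cos(a)]
    m=(abs(Y)<.15)&(X>.07)&(X<.15)&(P[:,2]<.03)&(g.min(1)>205)
    print(m.sum(),np.percentile(X[m],[0,2,5,10,25,50,75]).round(4),np.median(P[m,2]))
    for y in (-.11,-.09,-.07,-.05,-.03,-.01,.01):
        k=m&(abs(Y-y)<.01)
        if k.any(): print(y,k.sum(),np.percentile(X[k],[0,5,20]).round(4),P[k,2].min().round(3))
E
```

```text
465 [0.0701 0.0763 0.0813 0.109  0.113  0.1199 0.1245] 0.026341194435018256
-0.11 33 [0.0736 0.0802 0.1104] 0.005
-0.09 57 [0.0701 0.0724 0.0792] 0.005
-0.07 47 [0.078  0.0789 0.083 ] 0.004
-0.05 23 [0.1092 0.1103 0.1124] 0.021
-0.03 24 [0.1089 0.1093 0.1118] 0.022
-0.01 43 [0.108  0.1093 0.1116] 0.023
0.01 46 [0.1075 0.109  0.1123] 0.023
```

Emit:
step_arm([
  {"jaw": 0.1, "tx": 0.003, "ty": 0, "tz": 0, "ax": 0, "ay": 0, "az": 0},
  {"jaw": 0.1, "tx": 0.006, "ty": 0, "tz": 0, "ax": 0, "ay": 0, "az": 0},
  {"jaw": 0.1, "tx": 0.009, "ty": 0, "tz": 0, "ax": 0, "ay": 0, "az": 0},
  {"jaw": 0.1, "tx": 0.012, "ty": 0, "tz": 0, "ax": 0, "ay": 0, "az": 0},
  {"jaw": 0.1, "tx": 0.0145, "ty": 0, "tz": 0, "ax": 0, "ay": 0, "az": 0},
  {"jaw": 0.1, "tx": 0.0155, "ty": 0, "tz": 0, "ax": 0, "ay": 0, "az": 0},
  {"jaw": 0.1, "tx": 0.0155, "ty": 0, "tz": 0, "ax": 0, "ay": 0, "az": 0},
])

```text
time: 10.85
tool_pos: [0.5286, -0.0474, 0.0173]
ee_rot: [3.141, -0.0, -0.053]
wrist_force: [0.3, 0.2, -2.0]
width: 0.0236
```

```bash
python3 -c "
from h import *
sh()"
```

```text
t 10.85 pos [ 0.5286 -0.0474  0.0173] rot [ 3.1411e+00 -5.0000e-04 -5.3100e-02] F [ 0.34  0.18 -1.96] T [-0.04  0.18  0.02] w 0.0236 q [-0.2   0.17  1.68 -0.    1.29  1.43]
tip shelf mm [101.6 -95.7]
```

Emit:
step_arm([
  {"jaw": 0.1, "tx": 0.0005, "ty": 0, "tz": 0, "ax": 0, "ay": 0, "az": 0},
  {"jaw": 0.1, "tx": 0.001, "ty": 0, "tz": 0, "ax": 0, "ay": 0, "az": 0},
  {"jaw": 0.1, "tx": 0.0015, "ty": 0, "tz": 0, "ax": 0, "ay": 0, "az": 0},
])

```text
time: 11.15
tool_pos: [0.5301, -0.0475, 0.0173]
ee_rot: [3.141, -0.0, -0.053]
wrist_force: [-0.0, -0.2, -1.3]
width: 0.0238
```

Emit:
step_arm([
  {"jaw": 0.1, "tx": 0.0005, "ty": 0, "tz": 0, "ax": 0, "ay": 0, "az": 0},
  {"jaw": 0.1, "tx": 0.001, "ty": 0, "tz": 0, "ax": 0, "ay": 0, "az": 0},
])

```text
time: 11.35
tool_pos: [0.5312, -0.0475, 0.0173]
ee_rot: [3.141, -0.001, -0.053]
wrist_force: [-0.3, -0.2, -2.1]
width: 0.0238
```

Emit:
step_arm([
  {"jaw": 0.1, "tx": 0.0005, "ty": 0, "tz": 0.0001, "ax": 0, "ay": 0, "az": 0},
  {"jaw": 0.1, "tx": 0.001, "ty": 0, "tz": 0.0001, "ax": 0, "ay": 0, "az": 0},
])

```text
time: 11.55
tool_pos: [0.5321, -0.0476, 0.0172]
ee_rot: [3.141, -0.0, -0.053]
wrist_force: [0.4, 0.4, -1.3]
width: 0.0239
```

Emit:
step_arm([
  {"jaw": 0.1, "tx": 0.0005, "ty": 0, "tz": 0, "ax": 0, "ay": 0, "az": 0},
  {"jaw": 0.1, "tx": 0.001, "ty": 0, "tz": 0, "ax": 0, "ay": 0, "az": 0},
])

```text
time: 11.75
tool_pos: [0.5332, -0.0477, 0.0172]
ee_rot: [3.141, -0.0, -0.053]
wrist_force: [0.3, -0.9, -1.3]
width: 0.0239
```

Emit:
step_arm([
  {"jaw": 0.1, "tx": 0.0005, "ty": 0, "tz": 0, "ax": 0, "ay": 0, "az": 0},
  {"jaw": 0.1, "tx": 0.0008, "ty": 0, "tz": 0, "ax": 0, "ay": 0, "az": 0},
])

```text
time: 11.95
tool_pos: [0.5341, -0.0477, 0.0172]
ee_rot: [3.141, -0.0, -0.053]
wrist_force: [-1.3, 0.2, -1.6]
width: 0.0237
```

Emit:
step_arm([
  {"jaw": 0.1, "tx": 0.0004, "ty": 0, "tz": 0, "ax": 0, "ay": 0, "az": 0},
  {"jaw": 0.1, "tx": 0.0004, "ty": 0, "tz": 0, "ax": 0, "ay": 0, "az": 0},
])

```text
time: 12.15
tool_pos: [0.5345, -0.0478, 0.0172]
ee_rot: [3.141, -0.001, -0.053]
wrist_force: [0.1, 0.4, -1.4]
width: 0.0237
```

Emit:
step_arm([
  {"jaw": 0.1, "tx": 0.0004, "ty": 0, "tz": 0, "ax": 0, "ay": 0, "az": 0},
  {"jaw": 0.1, "tx": 0.0004, "ty": 0, "tz": 0, "ax": 0, "ay": 0, "az": 0},
])

```text
time: 12.35
tool_pos: [0.5348, -0.0477, 0.0171]
ee_rot: [3.141, -0.0, -0.053]
wrist_force: [-0.8, -0.9, -1.1]
width: 0.0241
```

Emit:
step_arm([
  {"jaw": 0.1, "tx": 0.0004, "ty": 0, "tz": 0, "ax": 0, "ay": 0, "az": 0},
  {"jaw": 0.1, "tx": 0.0004, "ty": 0, "tz": 0, "ax": 0, "ay": 0, "az": 0},
])

```text
time: 12.55
tool_pos: [0.5347, -0.0478, 0.0171]
ee_rot: [3.141, 0.001, -0.053]
wrist_force: [-2.2, -1.1, -0.3]
width: 0.0238
```

Emit:
step_arm([
  {"jaw": 0.1, "tx": 0.0004, "ty": 0, "tz": 0, "ax": 0, "ay": 0, "az": 0},
  {"jaw": 0.1, "tx": 0.0004, "ty": 0, "tz": 0, "ax": 0, "ay": 0, "az": 0},
])

```text
time: 12.75
tool_pos: [0.5347, -0.0478, 0.0171]
ee_rot: [3.141, 0.002, -0.053]
wrist_force: [-3.0, 0.8, 0.6]
width: 0.0238
```

Emit:
step_arm([
  {"jaw": 0.1, "tx": 0.0004, "ty": 0, "tz": 0, "ax": 0, "ay": 0, "az": 0},
  {"jaw": 0.1, "tx": 0.0004, "ty": 0, "tz": 0, "ax": 0, "ay": 0, "az": 0},
])

```text
time: 12.95
tool_pos: [0.5348, -0.0478, 0.0171]
ee_rot: [3.141, 0.003, -0.053]
wrist_force: [-4.1, 0.1, 0.6]
width: 0.024
```

Contact: x has stopped at 0.5347 with about 3–4 N. I sweep left with a light forward bias.

Emit:
step_arm([
  {"jaw": 0.1, "tx": 0.0003, "ty": -0.002, "tz": 0, "ax": 0, "ay": -0.002, "az": 0},
  {"jaw": 0.1, "tx": 0.0003, "ty": -0.005, "tz": 0, "ax": 0, "ay": -0.003, "az": 0},
  {"jaw": 0.1, "tx": 0.0003, "ty": -0.008, "tz": 0, "ax": 0, "ay": -0.003, "az": 0},
  {"jaw": 0.1, "tx": 0.0003, "ty": -0.01, "tz": 0, "ax": 0, "ay": -0.003, "az": 0},
])

```text
time: 13.35
tool_pos: [0.5348, -0.0396, 0.0171]
ee_rot: [3.137, 0.007, -0.055]
wrist_force: [-5.7, -4.2, 1.7]
width: 0.0241
```

```bash
python3 -c "
from h import *
sh()"
```

```text
t 13.35 pos [ 0.5348 -0.0396  0.0171] rot [ 3.1375  0.0075 -0.0551] F [-5.71 -4.2   1.68] T [-0.87  0.95 -0.67] w 0.0241 q [-0.18  0.19  1.66 -0.01  1.3   1.45]
tip shelf mm [107.4 -87.8]
```

Emit:
step_arm([
  {"jaw": 0.1, "tx": 0.0001, "ty": -0.001, "tz": 0, "ax": -0.002, "ay": 0.004, "az": -0.001},
  {"jaw": 0.1, "tx": 0.0001, "ty": -0.003, "tz": 0, "ax": -0.004, "ay": 0.007, "az": -0.002},
  {"jaw": 0.1, "tx": 0.0001, "ty": -0.006, "tz": 0, "ax": -0.004, "ay": 0.007, "az": -0.002},
])

```text
time: 13.65
tool_pos: [0.5354, -0.0338, 0.0172]
ee_rot: [3.133, -0.0, -0.053]
wrist_force: [-2.8, -1.8, 1.5]
width: 0.024
```

```bash
python3 -c "
from h import *
sh()"
```

```text
t 13.65 pos [ 0.5354 -0.0338  0.0172] rot [ 3.1329e+00 -1.0000e-04 -5.3300e-02] F [-2.76 -1.76  1.53] T [-0.62  0.85 -0.21] w 0.024 q [-0.16  0.18  1.67 -0.01  1.29  1.46]
tip shelf mm [107.7 -81.7]
```

Emit:
step_arm([
  {"jaw": 0.1, "tx": 0.0002, "ty": -0.002, "tz": 0, "ax": 0.004, "ay": 0, "az": 0},
  {"jaw": 0.1, "tx": 0.0002, "ty": -0.005, "tz": 0, "ax": 0.008, "ay": 0, "az": 0},
  {"jaw": 0.1, "tx": 0.0002, "ty": -0.008, "tz": 0, "ax": 0.009, "ay": 0, "az": 0},
])

```text
time: 13.95
tool_pos: [0.5358, -0.0261, 0.0171]
ee_rot: [3.141, 0.001, -0.053]
wrist_force: [-4.0, -4.5, 2.8]
width: 0.0239
```

```bash
python3 -c "
from h import *
sh()"
```

```text
t 13.95 pos [ 0.5358 -0.0261  0.0171] rot [ 3.1412e+00  6.0000e-04 -5.3400e-02] F [-3.96 -4.5   2.82] T [-1.06  0.87 -0.28] w 0.0239 q [-0.15  0.18  1.67 -0.    1.29  1.47]
tip shelf mm [107.6 -74. ]
```

Emit:
step_arm([
  {"jaw": 0.1, "tx": 0.0001, "ty": -0.002, "tz": -0.0001, "ax": 0, "ay": 0, "az": 0},
  {"jaw": 0.1, "tx": 0.0001, "ty": -0.005, "tz": -0.0001, "ax": 0, "ay": 0, "az": 0},
  {"jaw": 0.1, "tx": 0.0001, "ty": -0.008, "tz": -0.0001, "ax": 0, "ay": 0, "az": 0},
])

```text
time: 14.25
tool_pos: [0.5364, -0.0176, 0.0171]
ee_rot: [-3.142, 0.001, -0.053]
wrist_force: [-1.9, 0.4, -0.7]
width: 0.0239
```

```bash
python3 -c "
from h import *
sh()"
```

```text
t 14.25 pos [ 0.5364 -0.0176  0.0171] rot [-3.1416e+00  6.0000e-04 -5.3200e-02] F [-1.86  0.39 -0.71] T [0.07 0.7  0.05] w 0.0239 q [-0.14  0.18  1.67 -0.    1.29  1.49]
tip shelf mm [107.8 -65.5]
```

Emit:
step_arm([
  {"jaw": 0.1, "tx": 0.0003, "ty": -0.002, "tz": 0, "ax": 0, "ay": 0, "az": 0},
  {"jaw": 0.1, "tx": 0.0003, "ty": -0.004, "tz": 0, "ax": 0, "ay": 0, "az": 0},
  {"jaw": 0.1, "tx": 0.0003, "ty": -0.006, "tz": 0, "ax": 0, "ay": 0, "az": 0},
])

```text
time: 14.55
tool_pos: [0.5364, -0.0124, 0.0171]
ee_rot: [3.139, 0.002, -0.054]
wrist_force: [-4.5, -5.5, 2.1]
width: 0.024
```

```bash
python3 - <<'E'
from h import *
sh()
p,d=snapshot("scene"); cv2.imwrite("pics/s6.png",cv2.resize(p[165:300,175:345,::-1],None,fx=4.5,fy=4.4,interpolation=cv2.INTER_CUBIC))
E
```

```text
t 14.55 pos [ 0.5364 -0.0124  0.0171] rot [ 3.1395e+00  2.0000e-03 -5.3900e-02] F [-4.54 -5.48  2.12] T [-1.01  0.99 -0.43] w 0.024 q [-0.13  0.18  1.67 -0.    1.29  1.5 ]
tip shelf mm [107.5 -60.4]
```

View pics/s6.png

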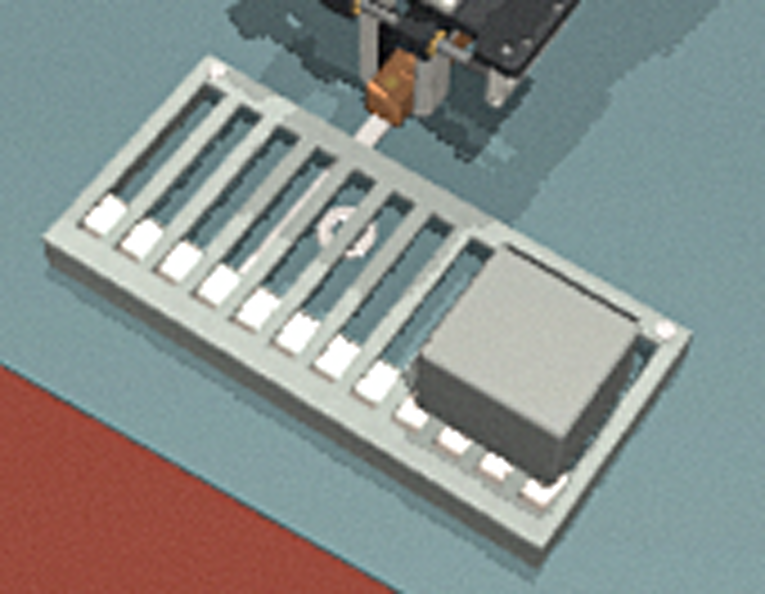

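The washer shows at crop (347,232), undisturbed, and the strip runs from (375,130) to (250,265) to its right. The toe is hidden behind the trunking. Next I measure the strip-to-washer spacing in this same picture.

```bash
python3 - <<'E'
from h import *
f=lambda x,y,z:onplane("scene",x/4.5+175-.4,y/4.4+165-.4,z)
a=-.053
def s(P): q=P[:2]-[.592,.045]; return (1000*np.array([q@[np.cos(a),np.sin(a)],q@[-np.sin(a),np.cos(a)]])).round(1)
print("washer",s(f(347,232,.008)),"left",s(f(318,228,.008)))
for p in ((374,130),(372,133),(318,180),(285,225),(262,258)): print(p,s(f(*p,.008)))
E
```

```text
washer [ 43.5 -33.4] left [ 50.5 -48.2]
(374, 130) [-21.8 -59.9]
(372, 133) [-19.4 -59.7]
(318, 180) [ 24.5 -66.6]
(285, 225) [ 59.4 -64.5]
(262, 258) [ 84.1 -62.4]
```

Emit:
step_arm([
  {"jaw": 0.1, "tx": 0.0002, "ty": -0.0015, "tz": 0, "ax": 0.002, "ay": 0.002, "az": -0.001},
  {"jaw": 0.1, "tx": 0.0002, "ty": -0.003, "tz": 0, "ax": 0.002, "ay": 0.002, "az": -0.001},
  {"jaw": 0.1, "tx": 0.0002, "ty": -0.0033, "tz": 0, "ax": 0.002, "ay": 0.002, "az": -0.001},
])

```text
time: 14.9
tool_pos: [0.5368, -0.0084, 0.0171]
ee_rot: [-3.141, -0.0, -0.052]
wrist_force: [-2.6, -2.8, -0.8]
width: 0.0239
```

```bash
python3 -c "
from h import *
sh()"
```

```text
t 14.9 pos [ 0.5368 -0.0084  0.0171] rot [-3.1409e+00 -1.0000e-04 -5.2200e-02] F [-2.57 -2.75 -0.76] T [-0.37  0.73 -0.13] w 0.0239 q [-0.12  0.18  1.67  0.    1.29  1.5 ]
tip shelf mm [107.7 -56.1]
```

Emit:
step_arm([
  {"jaw": 0.1, "tx": -0.003, "ty": 0, "tz": 0, "ax": 0, "ay": 0, "az": 0.001},
  {"jaw": 0.1, "tx": -0.008, "ty": 0, "tz": 0, "ax": 0, "ay": 0, "az": 0.001},
  {"jaw": 0.1, "tx": -0.014, "ty": 0, "tz": 0, "ax": 0, "ay": 0, "az": 0.001},
  {"jaw": 0.1, "tx": -0.02, "ty": 0, "tz": 0, "ax": 0, "ay": 0, "az": 0.001},
  {"jaw": 0.1, "tx": -0.026, "ty": 0, "tz": 0, "ax": 0, "ay": 0, "az": 0.001},
  {"jaw": 0.1, "tx": -0.031, "ty": 0, "tz": 0, "ax": 0, "ay": 0, "az": 0.001},
  {"jaw": 0.1, "tx": -0.035, "ty": 0, "tz": 0, "ax": 0, "ay": 0, "az": 0.001},
  {"jaw": 0.1, "tx": -0.038, "ty": 0, "tz": 0, "ax": 0, "ay": 0, "az": 0.001},
])

```text
time: 15.7
tool_pos: [0.4986, -0.0064, 0.0171]
ee_rot: [-3.141, -0.0, -0.053]
wrist_force: [-0.8, 1.0, -1.3]
width: 0.0238
```

```bash
python3 -c "
from h import *
sh()"
```

```text
t 15.7 pos [ 0.4986 -0.0064  0.0171] rot [-3.1409e+00 -3.0000e-04 -5.3300e-02] F [-0.76  0.97 -1.29] T [-0.03  0.12  0.02] w 0.0238 q [-0.13  0.1   1.76  0.    1.28  1.5 ]
tip shelf mm [ 69.4 -56.3]
```

Emit:
step_arm([
  {"jaw": 0.1, "tx": -0.003, "ty": 0, "tz": 0, "ax": 0, "ay": 0, "az": 0},
  {"jaw": 0.1, "tx": -0.007, "ty": 0, "tz": 0, "ax": 0, "ay": 0, "az": 0},
  {"jaw": 0.1, "tx": -0.012, "ty": 0, "tz": 0, "ax": 0, "ay": 0, "az": 0},
  {"jaw": 0.1, "tx": -0.017, "ty": 0, "tz": 0, "ax": 0, "ay": 0, "az": 0},
  {"jaw": 0.1, "tx": -0.022, "ty": 0, "tz": 0, "ax": 0, "ay": 0, "az": 0},
  {"jaw": 0.1, "tx": -0.027, "ty": 0, "tz": 0, "ax": 0, "ay": 0, "az": 0},
  {"jaw": 0.1, "tx": -0.031, "ty": 0, "tz": 0, "ax": 0, "ay": 0, "az": 0},
  {"jaw": 0.1, "tx": -0.034, "ty": 0, "tz": 0, "ax": 0, "ay": 0, "az": 0},
])

```text
time: 16.5
tool_pos: [0.4642, -0.0046, 0.0171]
ee_rot: [-3.141, -0.0, -0.053]
wrist_force: [-0.8, 0.5, -2.2]
width: 0.0237
```

```bash
python3 - <<'E'
from h import *
sh()
p,d=snapshot("scene"); cv2.imwrite("pics/s7.png",cv2.resize(p[165:300,175:345,::-1],None,fx=4.5,fy=4.4,interpolation=cv2.INTER_CUBIC))
E
```

```text
t 16.5 pos [ 0.4642 -0.0046  0.0171] rot [-3.1409e+00 -3.0000e-04 -5.3200e-02] F [-0.8   0.47 -2.16] T [ 0.    0.05 -0.02] w 0.0237 q [-0.13  0.03  1.84  0.    1.28  1.49]
tip shelf mm [ 35.  -56.3]
```

View pics/s7.png

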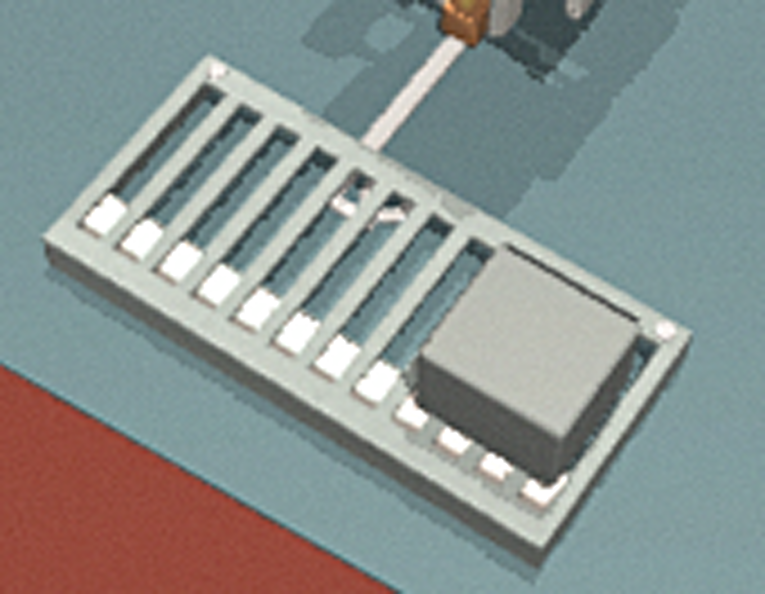

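The washer is being dragged: the toe lies at (335–405, 205–215) with the washer in front of it, and the meter is unmoved. I continue out.

Emit:
step_arm([
  {"jaw": 0.1, "tx": -0.003, "ty": 0, "tz": 0, "ax": 0, "ay": 0, "az": 0},
  {"jaw": 0.1, "tx": -0.007, "ty": 0, "tz": 0, "ax": 0, "ay": 0, "az": 0},
  {"jaw": 0.1, "tx": -0.012, "ty": 0, "tz": 0, "ax": 0, "ay": 0, "az": 0},
  {"jaw": 0.1, "tx": -0.017, "ty": 0, "tz": 0, "ax": 0, "ay": 0, "az": 0},
  {"jaw": 0.1, "tx": -0.022, "ty": 0, "tz": 0, "ax": 0, "ay": 0, "az": 0},
  {"jaw": 0.1, "tx": -0.026, "ty": 0, "tz": 0, "ax": 0, "ay": 0, "az": 0},
  {"jaw": 0.1, "tx": -0.03, "ty": 0, "tz": 0, "ax": 0, "ay": 0, "az": 0},
  {"jaw": 0.1, "tx": -0.033, "ty": 0, "tz": 0, "ax": 0, "ay": 0, "az": 0},
])

```text
time: 17.35
tool_pos: [0.4304, -0.0027, 0.0171]
ee_rot: [-3.141, 0.0, -0.053]
wrist_force: [-0.5, -0.4, -0.8]
width: 0.0237
```

Emit:
step_arm([
  {"jaw": 0.1, "tx": -0.003, "ty": 0, "tz": 0, "ax": 0, "ay": 0, "az": 0},
  {"jaw": 0.1, "tx": -0.006, "ty": 0, "tz": 0, "ax": 0, "ay": 0, "az": 0},
  {"jaw": 0.1, "tx": -0.01, "ty": 0, "tz": 0, "ax": 0, "ay": 0, "az": 0},
  {"jaw": 0.1, "tx": -0.013, "ty": 0, "tz": 0, "ax": 0, "ay": 0, "az": 0},
  {"jaw": 0.1, "tx": -0.015, "ty": 0, "tz": 0, "ax": 0, "ay": 0, "az": 0},
  {"jaw": 0.1, "tx": -0.016, "ty": 0, "tz": 0, "ax": 0, "ay": 0, "az": 0},
  {"jaw": 0.1, "tx": -0.016, "ty": 0, "tz": 0, "ax": 0, "ay": 0, "az": 0},
])

```text
time: 18.05
tool_pos: [0.4142, -0.0018, 0.017]
ee_rot: [-3.141, 0.001, -0.053]
wrist_force: [-0.3, -0.8, -0.6]
width: 0.0234
```

```bash
python3 - <<'E'
from h import *
sh()
p,d=snapshot("scene"); cv2.imwrite("pics/s8.png",cv2.resize(p[125:260,175:345,::-1],None,fx=4.5,fy=4.4,interpolation=cv2.INTER_CUBIC))
for s in silhouettes("scene","washer_center")[:2]: print(s["confidence"],s["rect"],np.median(cloud("scene",d,s["pixels"]),0))
E
```

```text
t 18.05 pos [ 0.4142 -0.0018  0.017 ] rot [-3.1409e+00  9.0000e-04 -5.3200e-02] F [-0.29 -0.85 -0.56] T [-0.01  0.31 -0.04] w 0.0234 q [-0.14 -0.09  1.95  0.    1.28  1.48]
tip shelf mm [-15.1 -56.2]
0.56 [269.1, 188.6, 276.7, 199.5] [0.54854109 0.02183275 0.00713579]
```

View pics/s8.png

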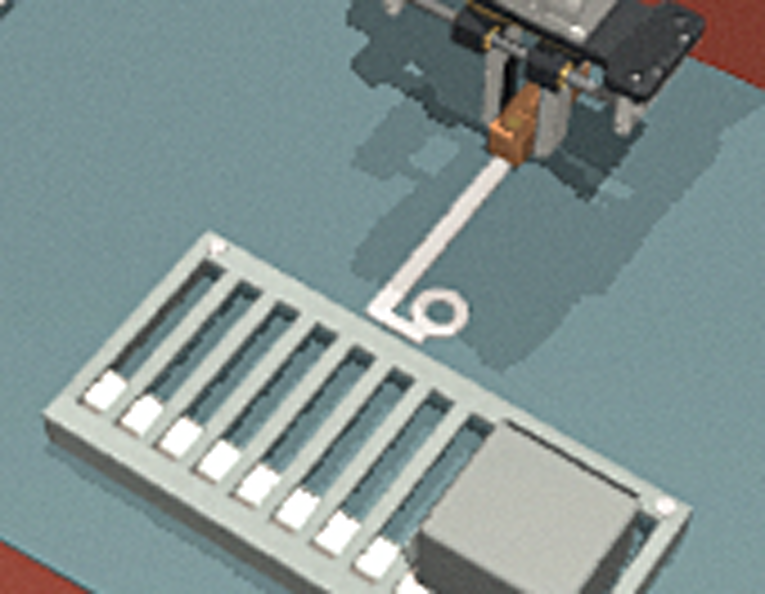

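The washer lies flat on the open mat at (441,312), in front of the toe and clear of the shelf edge, and the hook is fully out. I release and lift.

Emit:
step_arm([
  {"jaw": 0.4, "tx": 0, "ty": 0, "tz": 0, "ax": 0, "ay": 0, "az": 0},
  {"jaw": 0.6, "tx": 0, "ty": 0, "tz": 0, "ax": 0, "ay": 0, "az": 0},
  {"jaw": 0.6, "tx": 0, "ty": 0, "tz": 0, "ax": 0, "ay": 0, "az": 0},
  {"jaw": 0.6, "tx": 0, "ty": 0, "tz": 0, "ax": 0, "ay": 0, "az": 0},
])

```text
time: 18.55
tool_pos: [0.4144, -0.0019, 0.0171]
ee_rot: [-3.141, 0.001, -0.053]
wrist_force: [-0.2, -0.4, -0.1]
width: 0.0523
```

Emit:
step_arm([
  {"jaw": 0.6, "tx": 0, "ty": 0, "tz": -0.01, "ax": 0, "ay": 0, "az": 0},
  {"jaw": 0.6, "tx": 0, "ty": 0, "tz": -0.03, "ax": 0, "ay": 0, "az": 0},
  {"jaw": 0.6, "tx": 0, "ty": 0, "tz": -0.06, "ax": 0, "ay": 0, "az": 0},
  {"jaw": 0.6, "tx": 0, "ty": 0, "tz": -0.1, "ax": 0, "ay": 0, "az": 0},
  {"jaw": 0.6, "tx": 0, "ty": 0, "tz": -0.14, "ax": 0, "ay": 0, "az": 0},
  {"jaw": 0.6, "tx": 0, "ty": 0, "tz": -0.17, "ax": 0, "ay": 0, "az": 0},
  {"jaw": 0.6, "tx": 0, "ty": 0, "tz": -0.17, "ax": 0, "ay": 0, "az": 0},
])

```text
time: 19.25
tool_pos: [0.4174, -0.0024, 0.1934]
ee_rot: [3.141, -0.011, -0.053]
wrist_force: [-0.8, 0.4, -0.5]
width: 0.0563
```

```bash
python3 - <<'E'
from h import *
st()
p,d=snapshot("scene"); cv2.imwrite("pics/s9.png",cv2.resize(p[:,:,::-1],(800,600)))
P=cloud("scene",d,np.ones(d.shape,bool))
M=P[(P[:,2]>.09)&(P[:,2]<.11)&(P[:,0]>.6)&(P[:,1]>.05)&(P[:,1]<.25)&(P[:,0]<.78)]
print("meter",cv2.minAreaRect((M[:,:2]*1000).astype(np.float32)))
for q in("screwdriver","parts_tray","spool","washer_center"):
    for s in silhouettes("scene",q)[:1]: print(q,s["rect"],np.median(cloud("scene",d,s["pixels"]),0).round(3))
E
```

```text
t 19.25 pos [ 0.4174 -0.0024  0.1934] rot [ 3.1412 -0.0109 -0.0532] F [-0.78  0.45 -0.46] T [ 0.05  0.17 -0.04] w 0.0563 q [-0.14 -0.22  1.7   0.    1.65  1.48]
meter ((680.820068359375, 146.6808319091797), (86.29463958740234, 82.46961212158203), 86.97953796386719)
screwdriver [183.8, 182.9, 329.1, 292.0] [0.705 0.02  0.032]
parts_tray [89.0, 139.4, 130.9, 169.8] [ 0.671 -0.415  0.017]
spool [379.5, 297.4, 415.0, 329.0] [0.682 0.414 0.045]
washer_center [268.4, 185.7, 278.0, 202.4] [0.55  0.02  0.007]
```

View pics/s9.png

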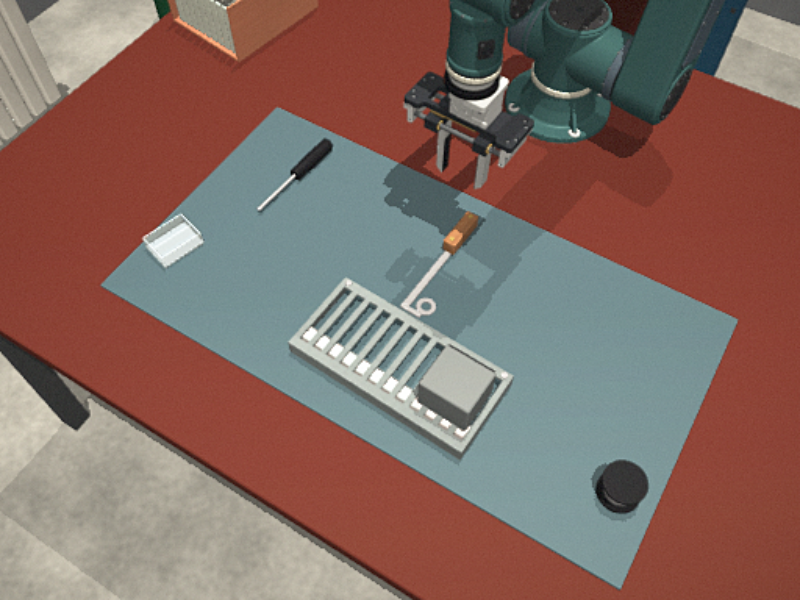

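Everything is in place: the washer is at (426,306), the hook lies flat in front of the shelf, and the arm is clear. I hand the job in.

```bash
python3 -c "
from bench import *
print(close_job())"
```

```text
the job is handed in; nothing more can be done
None
```

The washer now lies flat on the open mat just in front of the shelf, and the job is handed in at about 19 s of the 64 s allowed.

- **Feeling for the trunking:** I slid the hook in flat on the mat, to the right of the washer. It met the trunking about 108 mm in from the front edge, at 2–4 N.
- **Sweep:** I kept the end against the trunking while sweeping left. The push stayed between about 2 and 6 N; the peak of 5.7 N came early in the sweep, when I corrected a tilt the wrong way, and I then eased it.
- **Drag and release:** I drew the washer out with the toe, released the hook flat on the mat with its tip about 15 mm in front of the shelf edge, and raised the arm clear. The fingers never touched the washer.

**Last checks:**
- **Washer:** its centre is at about (0.55, 0.02) m, roughly 40 mm in front of the shelf edge.
- **Meter, tray and spool:** they measure the same as at the start, within 2–3 mm.
- **Screwdriver:** the detector's last result was wrong, as it reported the shelf instead. In the final picture the screwdriver shows at the same pixels as in the first.

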